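Surface resistivity reading on a mortar prism

TASK

Take a resistivity reading on the mortar prism with the four blue dots: lift it out of the curing tray, lower it dots up onto the white insulating support so that it lies flat between the pegs, and let go of it. Then lift the four-pin probe out of its dock, hold it upright with its four pins on the four dots, press gently until all four spring pins have gone in about half way, and finish while holding it like that. Leave the plain prism, the stopwatch and the pen alone.

Things in the scene. Friction and masses are not known exactly. Their poses are not given: they have to be found in the camera images.
- curing_tray: shallow grey tray, 200 x 220 mm (its x, y), rim 15 mm high, floor 3 mm thick; fixed during the job; origin in the centre of its underside
- marked_prism: grey mortar prism 160 x 40 x 40 mm (its x, y, z), about 0.55 kg, lying in the tray 50 to 70 mm beside the other one; origin in the centre of its underside, z up; four blue dots of 9 mm diameter in a row on the long middle line of its top face, at x = -45, -15, 15, 45 mm
- marks_centre (a point): middle of the row of four dots, on the top face of the marked prism (40 mm above its underside)
- plain_prism: the other mortar prism in the tray, same size, no dots; to be left alone; origin in the centre of its underside
- support: fixed insulating support: white slab 200 x 76 x 8 mm, origin in the centre of its underside. The prism rests along x on two black ridges (x = +-52 mm, tops at z = 16 mm) between six grey pegs, 10 mm thick, domed tops at z = 30 mm: four at x = +-52, y = +-27.5 mm (45 mm between them) and two at x = +-89 mm (168 mm between). The sides between x = -45 and 45 mm are free for fingers
- support_seat (a point): where the centre of the prism's underside belongs: middle of the support, 16 mm above its underside
- dock: stand of the probe, fixed during the job: black foot 168 x 88 x 6 mm with a grey open-topped pocket 134 x 46 mm, 45 mm high; origin in the centre of its underside
- probe: probe, about 0.34 kg, upright in the dock with 2 mm play. Origin: centre of the housing's underside, z up, x along the row of pins. Blue housing 124 x 36 mm up to z = 43 mm; its black lip 133 x 45 mm (z = 12 to 17 mm) rests on the dock's rim; on top a black grip 70 mm long (x), 28 mm thick (y), z = 43 to 96 mm. Lift straight up by 45 mm to clear it. A half turn about z measures the same
- pins_centre (a point): on the probe, middle of the row of the four pin tips when sprung out: 22 mm below the housing's underside
- pin_1 (a joint): brass spring pin of the probe at x = -45 mm, 6 mm thick; 0 = fully out (tip 22 mm below the housing), grows to 0.010 m pushed fully in; about 1 N to begin moving and 0.25 N more for each mm, the same for every pin
- pin_2 (a joint): the same, at x = -15 mm
- pin_3 (a joint): the same, at x = 15 mm
- pin_4 (a joint): the same, at x = 45 mm
- stopwatch: black stopwatch 71 x 60 x 19 mm lying on the bench; to be left alone
- marker_pen: black and white marker pen, 135 mm long, lying on the bench; to be left alone
There are look-alikes about, which are no part of the job. Leave any yellow look-alike of the marked_prism alone.

How it is judged:
By the outcome, as a careful person would: the job done as asked, in the order asked, and still so for the second after the job is handed in, while the arm keeps its last pose, push and grip.
It also fails if it takes over 48 s, if anything falls off the work surface, if the arm or the gripper's body presses on something with over 40 N, if the wrist force passes 120 N, or if a joint passes its speed limit or range.

ROBOT

A 7-joint arm with a two-finger parallel gripper is mounted at the origin on a cart in front of the work surface, level with it; the furniture and walls round the work are solid. World frame = base frame: x ahead of the robot, y to its left, z up, the work surface at z = 0. Lengths are in m, angles in rad, forces in N, time in s.
With the tool pointing down it reaches from about 0.375 to 0.925 m from the base axis. Payload 3.1 kg.
Tool frame: the origin (TCP) lies midway between the tips of the shut fingers; the grasp point (between the pads) lies 19 mm behind it (hold_point_z is the distance from the TCP to the grasp point, in m); z points along the fingers, y is the line along which they close (so a half turn about z gives the same grasp; the last joint's range is limited). The gripper opens to 85 mm and grips with 20 to 120 N. Pads are 22 mm wide; open, the fingers measure 114 mm over their backs; the gripper's body (76 mm by 85 mm) begins 54 mm behind the grasp point. The pads swing forward as they close: fully open they stand 13 mm farther back than shut.
Start: joints at [-1.423, 0.383, 0.044, 1.598, -0.018, 1.161, -0.05], TCP at [0.158, 0.63, 0.231] pointing down, gripper open.
Joint ranges: [-2.61, 2.61], [-0.41, 2.15], [-1.48, 1.57], [0, 2.5], [-1.57, 4.71], [0.05, 1.97], [-2.85, 2.85]. Speed limits (rad/s): [2.79, 2.79, 3.14, 3.14, 3.14, 3.14, 3.14].

INTERFACE

Orientations are given as a 3x3 rotation matrix whose columns are the frame's x, y, z axes.
In Python, from cell import move_to, servo_line, move_joints, let_go, clamp, dwell, solve_ik, get_image, Unreachable, sign_off, read_clock, read_joint_positions, read_dq, read_effort, read_eef_pos, read_tool_rot, read_wrist_force, read_moment, read_width, read_grip_force, hold_point_z gives the robot as it stands. Calls block until the motion is done:
- move_to(position, orientation): joint-space move of the TCP to a pose.
- servo_line(position, orientation=None, v=0.15, threshold=None): straight line of the TCP; orientation=None keeps the orientation; v is the mean speed in m/s. With threshold (N) it stops when the force on the tool has changed by that much, and returns True; else False.
- move_joints(angles): joint-space move.
- let_go() and clamp(newtons=None): open the fingers fully, or close them until they stop; newtons is the grip in N (None keeps the last).
- dwell(seconds).
- solve_ik(position, orientation): joint angles nearest the present ones, or None.
- get_image(name): name is "scene" or "top" or "wrist"; returns a dict with "image" (400x640x3 uint8, blue, green, red), "fov_y" (degrees; the focal length in pixels is half the picture's height over the tangent of half this angle, whatever the lens; pixels are square), "cx", "cy" (the principal point, pixels), "R" (3x3) and "t" (3): a world point X has camera coordinates R X + t; the wrist camera has in their place "mount" (4x4, takes a point from camera to tool coordinates, whose origin is the TCP and whose axes are the flange's). Camera axes: x right, y down, z forward; pixel columns grow to the right and rows downward; lengths in m; the calibration is good to about 2 mm. A picture is of the moment at which its call begins: read the wrist's pose just before it. There is no depth.
A pose or a line that the arm cannot do raises Unreachable and nothing moves.
- sign_off(): hands the job in; it is judged then, once.
Readings, each from a call of its own:
- read_clock(): time.
- read_joint_positions(): joint angles.
- read_dq(): joint speeds.
- read_effort(): joint torques, N m.
- read_eef_pos(): TCP position.
- read_tool_rot(): TCP orientation.
- read_wrist_force(): force on the tool from outside, world axes, zero at the start.
- read_moment(): the same for the moment, N m.
- read_width(): finger opening in m.
- read_grip_force(): force on a finger pad.
Only numpy, scipy, OpenCV 4.12 (cv2) and the standard library are available. Lean on these libraries where they do the work, as an engineer would, in place of code of your own. Each camera call takes 0.05 s, during which the arm holds its last target. There are 200 camera calls.

## Working session

There is one attempt and no reset: what is moved stays moved. The work goes in short steps, each a Python script; the robot and the scene stay as the last script left them, time stands still between calls to the robot, and variables do not carry over. Pictures are saved under pics/ and viewed, at most 13 in all, crops included, and the job is handed in when it is done.

```bash
mkdir -p pics; ls; python3 - <<'E'
from cell import *
import cv2,numpy as np
for n in("scene","top"):
    d=get_image(n); cv2.imwrite(f"pics/{n}0.png",d["image"]); print(n,d["fov_y"],d["cx"],d["cy"],d["R"],d["t"],[k for k in d])
d=get_image("wrist");print(d["mount"],d["fov_y"],d["cx"],d["cy"]); print(read_tool_rot(),read_clock(),hold_point_z)
E
```

```text
pics
scene 42.49519539880217 325.8251841009039 195.81641900976126 [[-0.79046108 -0.61228259 -0.01677232]
 [-0.31821697  0.43390963 -0.84288812]
 [ 0.5233634  -0.66093302 -0.53782739]] [0.61656261 0.11804452 1.49544024] ['image', 'fov_y', 'cx', 'cy', 'R', 't']
top 44.28441074735206 321.8962219280364 205.07321762691578 [[ 2.74131939e-02 -9.99623702e-01  9.85255875e-04]
 [-9.92347108e-01 -2.73323300e-02 -1.20416618e-01]
 [ 1.20398234e-01  2.32328827e-03 -9.92722956e-01]] [0.20645147 0.58403294 1.44475164] ['image', 'fov_y', 'cx', 'cy', 'R', 't']
[[-8.54836711e-04 -9.56788928e-01 -2.90782078e-01  7.43652887e-02]
 [ 9.99999623e-01 -7.74231535e-04 -3.92253296e-04  3.36344695e-04]
 [ 1.50170956e-04 -2.90782304e-01  9.56789229e-01 -1.42108165e-01]
 [ 0.00000000e+00  0.00000000e+00  0.00000000e+00  1.00000000e+00]] 61.64443954043641 318.5476335209694 200.5996264222608
[[-9.69959729e-01  2.43265223e-01 -3.95003455e-04]
 [ 2.43265515e-01  9.69957553e-01 -2.05753055e-03]
 [-1.17389043e-04 -2.09181249e-03 -9.99997805e-01]] 0.15 0.0187
```

View pics/top0.png

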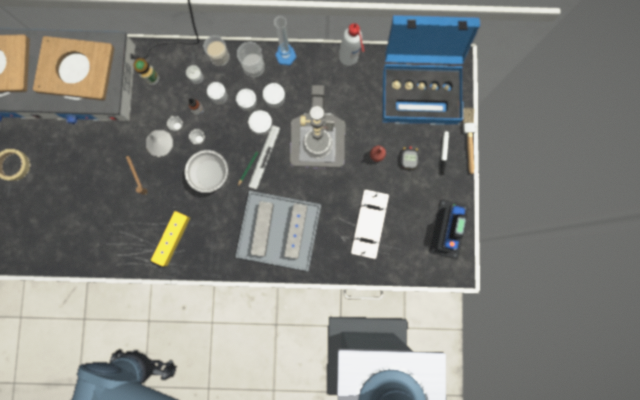

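View pics/scene0.png

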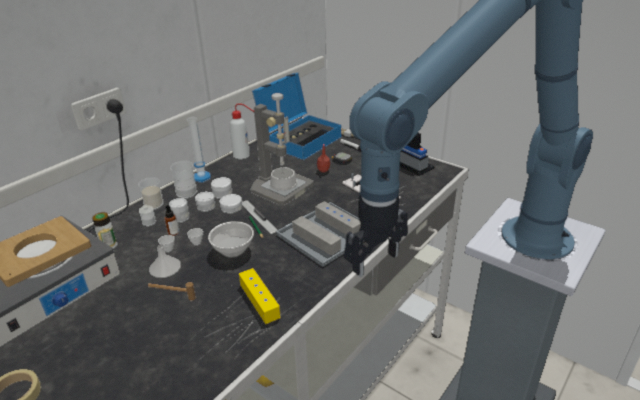

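The top view shows the tray at about (279,231) with the dotted prism at (295,231) and the plain one at (262,229). The white support is at (370,224) and the probe in its dock at (453,228). The yellow look-alike is at (170,238).

```bash
cat > h.py <<'E'
from cell import *
import cv2,numpy as np
def cam(d,tool=None):
    f=200/np.tan(np.radians(d["fov_y"])/2)
    if "R" in d: R=np.array(d["R"]).T; c=-R@np.array(d["t"])
    else:
        M=np.array(d["mount"]); p,Q=tool; R=Q@M[:3,:3]; c=Q@M[:3,3]+p
    return f,d["cx"],d["cy"],R,c
def ray(C,uv,z):
    f,cx,cy,R,c=C; v=R@np.array([(uv[0]-cx)/f,(uv[1]-cy)/f,1.]); return c+v*(z-c[2])/v[2]
def proj(C,X):
    f,cx,cy,R,c=C; q=R.T@(np.asarray(X)-c); return np.array([cx+f*q[0]/q[2],cy+f*q[1]/q[2]])
def wrist():
    T=(np.array(read_eef_pos()),np.array(read_tool_rot())); d=get_image("wrist"); return d["image"],cam(d,T)
def fixed(n="top"):
    d=get_image(n); return d["image"],cam(d)
def blobs(m,amin,amax=1e9):
    n,l,s,c=cv2.connectedComponentsWithStats(m.astype(np.uint8)); return [(c[i],s[i],l==i) for i in range(1,n) if amin<=s[i,4]<=amax]
def rect(mask):
    ys,xs=np.nonzero(mask); return cv2.minAreaRect(np.stack([xs,ys],1).astype(np.float32))
def down(a):  # tool x along world angle a, z down
    c,s=np.cos(a),np.sin(a); return np.array([[c,s,0],[s,-c,0],[0,0,-1.]])
E
python3 - <<'E'
from h import *
im,C=fixed(); hsv=cv2.cvtColor(im,cv2.COLOR_BGR2HSV); H,S,V=cv2.split(hsv)
blue=(H>100)&(H<130)&(S>70)
print("blue")
for c,s,m in blobs(blue,3):
    if 240<c[0]<480 and 190<c[1]<270: print(c.round(1),s[4],ray(C,c,.043).round(4),"z.05:",ray(C,c,.05)[:2].round(3))
w=(V>170)&(S<60); 
for c,s,m in blobs(w,300):
    if 340<c[0]<400 and 180<c[1]<265:
        r=rect(m); print("white",c,s,r,ray(C,r[0],.008)); b=cv2.boxPoints(r); print([ray(C,p,.008)[:2].round(4) for p in b])
t,Ct=im[180:275,225:480],0
cv2.imwrite("pics/crop.png",cv2.resize(t,None,fx=3.1,fy=3.1,interpolation=cv2.INTER_CUBIC))
for p in [(245,195),(320,205),(306,270),(237,262)]: print("tray",ray(C,p,.015)[:2].round(3))
E
```

```text
blue
[452.8 226.3] 363 [ 0.5241 -0.1693  0.043 ] z.05: [ 0.524 -0.167]
[294.5 235.5] 4 [0.4839 0.3013 0.043 ] z.05: [0.483 0.301]
[292.7 245.3] 3 [0.4546 0.3057 0.043 ] z.05: [0.454 0.305]
white [369.79560155 223.69793014] [ 351  190   38   69 1546] ((369.7662353515625, 223.72213745117188), (25.6982364654541, 65.87722778320312), 11.768289566040039) [0.52813069 0.07481663 0.008     ]
[array([0.4365, 0.1319]), array([0.6353, 0.0945]), array([0.6211, 0.0169]), array([0.4228, 0.0554])]
tray [0.605 0.458]
tray [0.581 0.228]
tray [0.383 0.265]
tray [0.401 0.473]
```

View pics/crop.png

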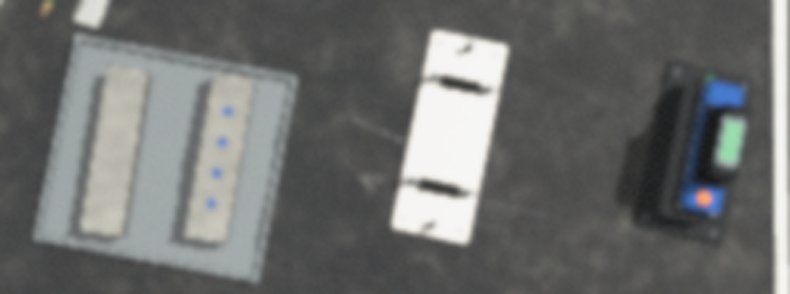

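The crop shows the dots at crop pixels (228,111), (222,142), (217,173) and (211,203). The support is tilted by about -0.19 rad. The probe stands in its dock at around full-image pixel (456,228), with the blue housing to its right because of parallax.

```bash
python3 - <<'E'
from h import *
im,C=fixed()
d=[ray(C,(225+u/3.1,180+v/3.1),.043) for u,v in((228,111),(222,142),(217,173),(211,203))]
print(np.round(d,4)); m=np.mean(d,0); v=d[0]-d[3]; a=np.arctan2(v[1],v[0]); print(m,a,np.linalg.norm(v))
for nm,p,aa in(("prism",m,a),("supp",[.529,.074,0],-.19),("probe",[.52,-.165,0],-.15)):
  for k in(0,np.pi):
    for z in (.03,.25):
      q=solve_ik([p[0],p[1],z],down(aa+k)); print(nm,k,z,None if q is None else np.round(q,2))
print(read_joint_positions())
cam_off=.0
move_to([m[0],m[1],.26],down(a+np.pi)); print(read_clock())
im,Cw=wrist(); cv2.imwrite("pics/w1.png",im); print([proj(Cw,x).round() for x in d])
E
```

```text
[[0.543  0.2912 0.043 ]
 [0.5129 0.296  0.043 ]
 [0.483  0.2998 0.043 ]
 [0.4542 0.3046 0.043 ]]
[0.49827159 0.29789402 0.043     ] -0.1489248519162305 0.08980783732740458
prism 0 0.03 [-1.12  0.6   0.63  1.92 -0.49  0.78 -1.93]
prism 0 0.25 [-1.18  0.27  0.68  1.78 -0.19  1.16 -2.17]
prism 3.141592653589793 0.03 [-0.82  0.52  0.26  1.91 -0.19  0.74  0.97]
prism 3.141592653589793 0.25 [-0.86  0.24  0.29  1.76 -0.07  1.15  0.88]
supp 0 0.03 [-0.92  0.61  0.86  2.04 -0.66  0.79 -1.42]
supp 0 0.25 [-0.92  0.17  0.78  1.89 -0.13  1.14 -1.85]
supp 3.141592653589793 0.03 [-0.62  0.48  0.48  2.03 -0.33  0.7   1.45]
supp 3.141592653589793 0.25 [-0.8   0.16  0.65  1.88 -0.11  1.13  1.27]
probe 0 0.03 [-0.34  0.56  0.69  2.01 -0.52  0.75 -1.05]
probe 0 0.25 [-0.74  0.31  1.16  1.87 -0.31  1.16 -1.2 ]
probe 3.141592653589793 0.03 [-0.23  0.52  0.55  2.   -0.4   0.73  1.99]
probe 3.141592653589793 0.25 [-0.79  0.35  1.23  1.87 -0.36  1.18  1.99]
[-1.42277805  0.38338288  0.0438896   1.5986748  -0.0178852   1.16122808
 -0.04988417]
1.9917
[array([317., 211.]), array([317., 185.]), array([316., 157.]), array([317., 130.])]
```

View pics/w1.png

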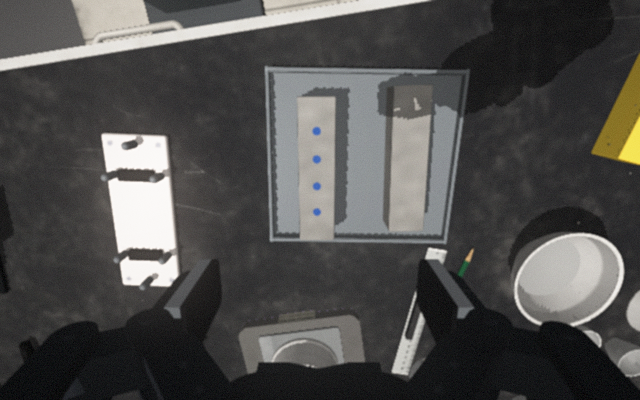

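The wrist view shows the dots at (317,131), (317,159), (317,186) and (317,212), within 2 px of the prediction. The support is also visible at about (142,210). I'll look at the support from above, then at the probe, then come back for the prism.

```bash
cat >> h.py <<'E'
def dots(im,C,z,amin=20,near=None):
    H,S,V=cv2.split(cv2.cvtColor(im,cv2.COLOR_BGR2HSV))
    return [(ray(C,c,z),s[4]) for c,s,m in blobs((H>100)&(H<130)&(S>90)&(V>60),amin,2000)]
def white(im,C,z=.008):
    H,S,V=cv2.split(cv2.cvtColor(im,cv2.COLOR_BGR2HSV)); out=[]
    for c,s,m in blobs((V>150)&(S<50),1500):
        hull=cv2.convexHull(np.argwhere(m)[:,::-1].astype(np.float32))[:,0]
        w=np.array([ray(C,p,z)[:2] for p in hull],np.float32); r=cv2.minAreaRect(w)
        if max(r[1])<.25 and max(r[1])>.15 and .05<min(r[1])<.1:
            b=cv2.boxPoints(r); e=max((b[1]-b[0],b[2]-b[1]),key=np.linalg.norm); e=e*np.sign(e[0]); out.append((np.array(r[0]),np.arctan2(e[1],e[0]),r[1]))
    return out
E
python3 - <<'E'
from h import *
im,C=wrist(); print([(p.round(4),a) for p,a in dots(im,C,.043)]); print(white(im,C)); 
im,C=fixed(); print(white(im,C))
a=-.19
move_to([.51,.073,.26],down(a+np.pi)); im,C=wrist(); cv2.imwrite("pics/w2.png",im); print("near",white(im,C),read_clock())
a=-.15
move_to([.50,-.165,.30],down(a+np.pi)); im2,C=wrist(); cv2.imwrite("pics/w3.png",im2);print(read_clock(),read_joint_positions())
np.savez("w3.npz",im=im2,f=C[0],cx=C[1],cy=C[2],R=C[3],c=C[4])
cv2.imwrite("pics/w23.png",cv2.resize(np.hstack([im,im2]),(800,250),interpolation=cv2.INTER_AREA))
E
```

```text
[(array([0.4551, 0.304 , 0.043 ]), np.int32(48)), (array([0.4848, 0.2995, 0.043 ]), np.int32(44)), (array([0.5144, 0.2952, 0.043 ]), np.int32(42)), (array([0.544 , 0.2907, 0.043 ]), np.int32(36))]
[(array([0.52863306, 0.07434107]), np.float32(-0.1863556), (0.07604045420885086, 0.19918355345726013))]
[(array([0.52894264, 0.07472657]), np.float32(-0.1854974), (0.0807008370757103, 0.20398548245429993))]
near [(array([0.52856201, 0.07301018]), np.float32(-0.18789615), (0.0762026458978653, 0.1980740875005722))] 3.0917
4.1 [-0.37499962  0.09133522  0.6536609   1.83667256 -0.05956601  1.23403587
  1.72230169]
```

View pics/w3.png

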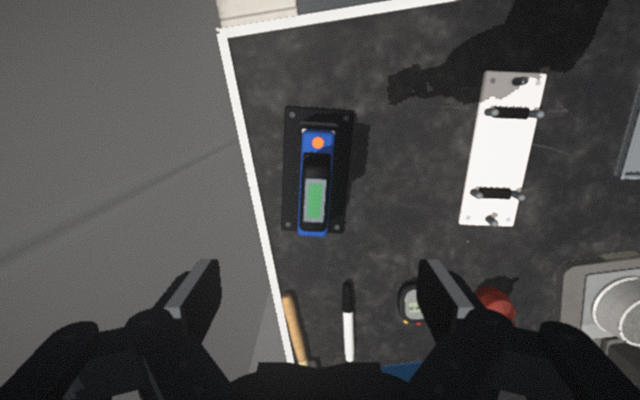

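The probe is upright in its dock with its green screen at (315,200). The foot's corners are at about (286,107), (354,108), (346,233) and (282,230). Next is the prism.

```bash
python3 - <<'E'
from h import *
D=np.load("w3.npz"); C=(float(D["f"]),float(D["cx"]),float(D["cy"]),D["R"],D["c"])
k=[ray(C,p,.006)[:2] for p in((286,107),(354,108),(346,233),(282,230))]; print("foot",np.round(k,4),np.mean(k,0))
H,S,V=cv2.split(cv2.cvtColor(D["im"],cv2.COLOR_BGR2HSV))
for n,m in(("green",(H>50)&(H<80)&(S>80)),("orange",(H<15)&(S>150)&(V>150)),("blue",(H>100)&(H<130)&(S>120))):
    for c,s,b in blobs(m,60):
        if 270<c[0]<360 and 100<c[1]<245: r=rect(b); print(n,c,s[4],r,[ray(C,r[0],z)[:2].round(4) for z in(.078,.131)])
P=np.array([.4996,.2974]); a=-.1485; T=down(a+np.pi)
move_to([*P,.10],T); print("go",read_clock())
servo_line([*P,.008],T,v=.1); print(read_wrist_force(),read_eef_pos())
clamp(60); print("w",read_width(),read_grip_force(),read_clock())
servo_line([*P,.12],T,v=.12); print(read_width(),read_wrist_force(),read_clock())
im,C=wrist(); cv2.imwrite("pics/w4.png",im)
E
```

```text
foot [[ 0.431  -0.1925]
 [ 0.4447 -0.1084]
 [ 0.6106 -0.1391]
 [ 0.593  -0.2268]] [ 0.51983961 -0.16669613]
green [314.25362319 200.24637681] 414 ((314.2367858886719, 200.4491424560547), (12.771648406982422, 32.79386520385742), 3.814074993133545) [array([ 0.5356, -0.1718]), array([ 0.5199, -0.1688])]
orange [317.51388889 142.05555556] 72 ((317.5, 142.0), (8.0, 9.0), 90.0) [array([ 0.4711, -0.1585]), array([ 0.4648, -0.1574])]
blue [313.84348641 168.83692596] 1067 ((315.2859191894531, 182.5676727294922), (33.42741775512695, 107.06233978271484), 3.012787342071533) [array([ 0.5152, -0.1675]), array([ 0.5024, -0.1651])]
go 5.9333
[ 0.54940582  0.47584856 -0.56048351] [0.50032277 0.29773728 0.00866986]
w 0.039583529731463486 63.486056327819824 7.4917
0.039526026076555566 [-0.12353322 -0.20576422 -6.05081523] 8.575
```

View pics/w4.png

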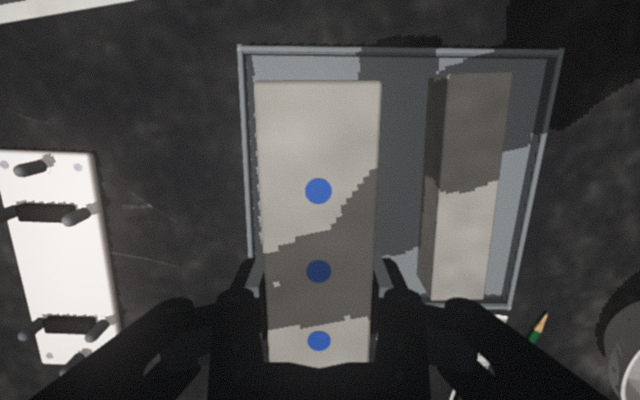

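The prism is held square, with three dots visible at (318,190), (318,271) and (318,341). I'll place it, correcting for its offset along the tool x axis.

```bash
python3 - <<'E'
from h import *
im,C=wrist(); p=np.array(read_eef_pos()); Q=np.array(read_tool_rot())
top=p[2]-.0087+.043
ds=[Q.T@(x-p) for x,a in dots(im,C,top,200)]; ds=sorted(ds,key=lambda v:-v[0]); print(np.round(ds,4))
off=np.mean([v[0]-e for v,e in zip(ds,(.045,.015,-.015))][:len(ds)]); print("off",off)
assert len(ds)>=2 and abs(off)<.008
S=np.array([.5286,.0736]); a=-.187; T=down(a+np.pi); P=S-T[:2,0]*off
move_to([*P,.12],T); print(read_clock(),read_eef_pos())
servo_line([*P,.045],T,v=.1)
print(servo_line([*P,.017],T,v=.03,threshold=4),read_eef_pos(),read_wrist_force(),read_clock())
im,C=wrist(); cv2.imwrite("pics/w5.png",im)
E
```

```text
[[ 0.0451  0.0001 -0.0342]
 [ 0.0152  0.0002 -0.0343]
 [-0.0147  0.0002 -0.0343]]
off 0.00021798317972356618
9.575 [0.5288926  0.07463856 0.11994384]
True [0.5284827  0.07358424 0.02161548] [ 0.11548154 -0.56385132  5.31629502] 11.2083
```

View pics/w5.png

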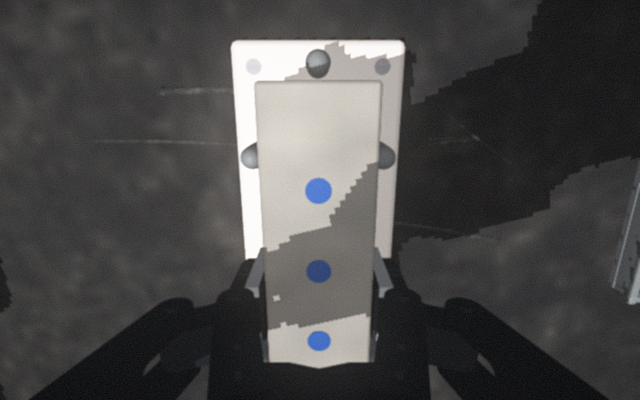

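The prism sits between the pegs, the end peg is visible at (318,63), and contact came exactly 13 mm above the tray pick height, so it is seated. I'll release it, check it, and take a closer look at the probe.

```bash
python3 - <<'E'
from h import *
let_go(); p=np.array(read_eef_pos()); servo_line([p[0],p[1],.2],v=.2); 
im,C=wrist(); d=np.array(sorted([list(x) for x,a in dots(im,C,.056,40)])); print(d.round(4),d.mean(0)); v=d[-1]-d[0]; print("ang",np.arctan2(v[1],v[0]),np.linalg.norm(v),read_clock())
P=np.array([.520,-.1675]); a=-.195
move_to([*P,.22],down(a+np.pi)); im,C=wrist(); cv2.imwrite("pics/w6.png",im); print(read_clock(),read_eef_pos())
Q=np.array(read_tool_rot()); p=np.array(read_eef_pos())
H,S,V=cv2.split(cv2.cvtColor(im,cv2.COLOR_BGR2HSV))
for n,m in(("green",(H>50)&(H<80)&(S>80)),("orange",(H<15)&(S>150)&(V>150)),("blue",(H>100)&(H<130)&(S>120))):
    for c,s,b in blobs(m,100):
        r=rect(b); print(n,c.round(1),s,np.round(r[1],1),r[2],[ (Q.T@(ray(C,r[0],z)-p)).round(4) for z in(.076,.129,.135)])
E
```

```text
[[ 0.4841  0.0821  0.056 ]
 [ 0.5134  0.0765  0.056 ]
 [ 0.5164 -0.1486  0.056 ]
 [ 0.5429  0.0712  0.056 ]
 [ 0.5723  0.0657  0.056 ]] [0.52582156 0.0293878  0.056     ]
ang -0.1844301700925559 0.08979232001144712 12.875
13.8833 [ 0.52052302 -0.16458911  0.21925212]
green [313.1 206.5] [305 185  18  45 755] [44. 17.] 90.0 [array([-0.0182, -0.0051,  0.1432]), array([-0.001 , -0.0043,  0.0902]), array([ 0.0009, -0.0042,  0.0842])]
blue [315.2 134. ] [ 294  115   43   75 1170] [74. 42.] 90.0 [array([ 0.031 , -0.0035,  0.1433]), array([ 0.0391, -0.0029,  0.0903]), array([ 0.04  , -0.0029,  0.0843])]
blue [317.8 243.5] [295 217  39  34 231] [33. 38.] 90.0 [array([-0.0438, -0.0049,  0.1432]), array([-0.0218, -0.004 ,  0.0902]), array([-0.0193, -0.0039,  0.0842])]
blue [509.8 395.8] [497 390  30  10 194] [29.  9.] 0.0 [array([-0.2315,  0.207 ,  0.1432]), array([-0.1747,  0.1685,  0.0902]), array([-0.1682,  0.1642,  0.0842])]
```

View pics/w6.png

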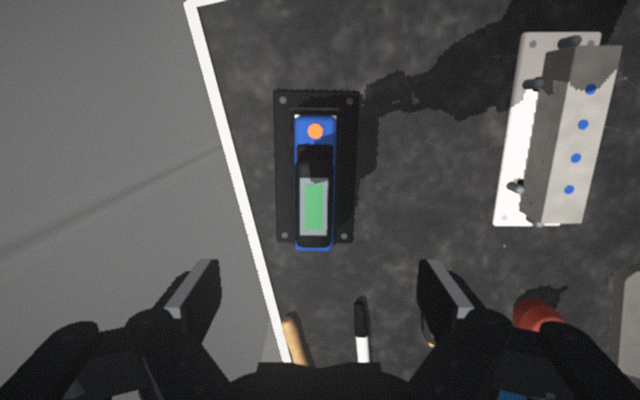

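The prism is seated, with its dots centred at (0.5282, 0.0739) and an angle of -0.184. The probe is aligned with the tool: blue housing ends at rows 115 and 250, orange button at (315,131), screen at (313,207).

```bash
python3 - <<'E'
from h import *
dwell(.2); im,C=wrist(); p=np.array(read_eef_pos()); Q=np.array(read_tool_rot()); print(p)
H,S,V=cv2.split(cv2.cvtColor(im,cv2.COLOR_BGR2HSV)); b=(H>100)&(H<130)&(S>120); b[:,:280]=0; b[:,350:]=0; b[260:]=0
ys,xs=np.nonzero(b); print(ys.min(),ys.max())
e=[ray(C,(np.median(xs[abs(ys-y)<6]),y+s),.076) for y,s in((ys.min(),0),(ys.max(),1))]
m=np.mean(e,0); print("ends",np.round(e,4),np.linalg.norm(e[0]-e[1]),m)
g=(H>50)&(H<80)&(S>80); gr=max(blobs(g,100),key=lambda t:t[1][4])[0]; print("green",ray(C,gr,.129),ray(C,gr,.135))
a=-.195; P=m[:2]; assert np.linalg.norm(P-[.52,-.1685])<.008
T=down(a+np.pi)
servo_line([*P,.16],T,v=.15); servo_line([*P,.090],T,v=.08,threshold=6); print(read_eef_pos(),read_wrist_force())
clamp(80); print(read_width(),read_grip_force(),read_eef_pos(),read_wrist_force(),read_clock())
im,C=wrist(); cv2.imwrite("pics/w7.png",im)
np.savez("w7.npz",im=im,f=C[0],cx=C[1],cy=C[2],R=C[3],c=C[4],p=read_eef_pos())
im,C=fixed("scene"); cv2.imwrite("pics/s7.png",im)
E
```

```text
[ 0.52041217 -0.16584553  0.21979238]
114 250
ends [[ 0.4588 -0.1561  0.076 ]
 [ 0.5804 -0.1801  0.076 ]] 0.12395219320176556 [ 0.51957941 -0.16812169  0.076     ]
green [ 0.52042366 -0.16897208  0.129     ] [ 0.51854801 -0.16850965  0.135     ]
[ 0.52008398 -0.16836726  0.09042851] [-0.28568407  0.10934724 -0.61307155]
0.02724992795602744 78.46235990524292 [ 0.51979104 -0.16837229  0.09037607] [-0.29869357 -0.1001426   2.04790003] 16.275
```

View pics/w7.png

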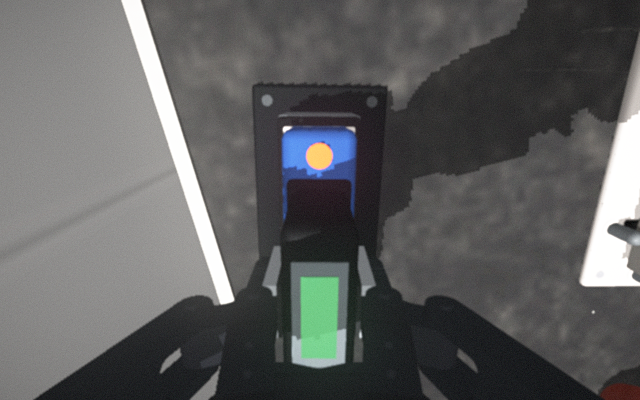

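The gripper holds the grip squarely, with the housing's end at (319,130) and the button at (319,156). Next I'll lift, measure the in-hand offset and go above the dots.

```bash
cat >> h.py <<'E'
def inhand(dz=.0144):
    im,C=wrist(); p=np.array(read_eef_pos()); Q=np.array(read_tool_rot())
    H,S,V=cv2.split(cv2.cvtColor(im,cv2.COLOR_BGR2HSV)); b=(H>100)&(H<130)&(S>120); b[:,:270]=0; b[:,370:]=0; b[185:]=0
    ys,xs=np.nonzero(b); col=[ys[xs==x].min() for x in range(305,333)]
    sl=np.polyfit(range(305,333),col,1)[0]
    row=[(xs[ys==y].min()+xs[ys==y].max()+1)/2 for y in range(int(np.median(col))+12,int(np.median(col))+22)]
    w=lambda uv:Q.T@(ray(C,uv,p[2]-dz)-p)
    return im,w((319,np.median(col)))[0],w((np.mean(row),np.median(col)+17))[1],sl
E
python3 - <<'E'
from h import *
print("dock",inhand()[1:])
p=np.array(read_eef_pos()); servo_line([p[0],p[1],.195],v=.12); f=np.array(read_wrist_force()); print(f,read_moment(),read_width())
im,x,y,sl=inhand(); print("lift",x,y,sl,read_clock())
D=np.array([.5282,.0739]); a=-.1844; T=down(a+np.pi); off=x-.062; print("off",off)
if abs(off)>.006: off=0
P=D-T[:2,0]*off
move_to([*P,.195],T); servo_line([*P,.150],T,v=.08); dwell(.2)
print(read_eef_pos(),read_wrist_force(),read_clock())
im,x,y,sl=inhand(); print(x,y,sl); s,_=fixed("scene")
cv2.imwrite("pics/w8.png",im); cv2.imwrite("pics/s8.png",s)
cv2.imwrite("pics/both.png",np.hstack([cv2.resize(im[:,160:480],(400,500)),cv2.resize(s[120:270,280:400+0],(400,500),interpolation=cv2.INTER_CUBIC)]))
print(proj(fixed("scene")[1],[.528,.074,.056]))
E
```

```text
dock (np.float64(0.06199707283334324), np.float64(0.0006845578374002591), np.float64(-0.026819923371647025))
[-0.10933398 -0.06467335 -3.8595976 ] [-0.02563323 -0.02093393 -0.0263641 ] 0.027124111045449293
lift 0.06188430419134258 0.0007811405705048224 -0.023535851122057503 17.5
off -0.0001156958086574178
[0.52873373 0.07412256 0.15072485] [ 0.87626192  0.1955731  -3.67906587] 19.3667
0.06007106441483292 0.0005613542724963956 -0.015051997810617924
[372.30126833 176.04515757]
```

View pics/both.png

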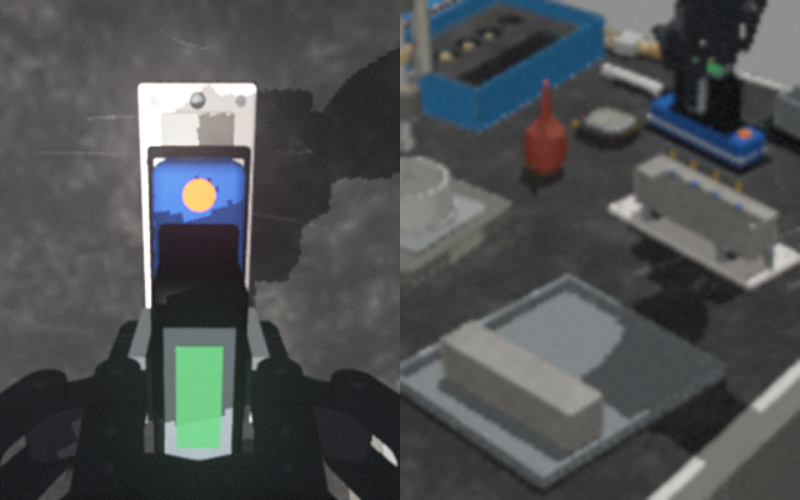

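On the left, the wrist view puts the probe's button at (319,155), the same as in the dock, so it hasn't slipped. On the right, the scene view shows the four brass pins just above the four dots. Now I'll lower it.

```bash
python3 - <<'E'
from h import *
D=np.array([.5282,.0739]); T=down(-.1844+np.pi)
f0=read_wrist_force()[2]
hit=servo_line([*D,.129],T,v=.015,threshold=2.5); p=read_eef_pos(); dwell(.2)
print(hit,p,read_eef_pos(),np.array(read_wrist_force())-[0,0,f0],read_clock())
if hit:
    for z in (.133,.1315,.1304):
        servo_line([*D,z],T,v=.01); dwell(.3); print(z,read_eef_pos(),np.array(read_wrist_force())-[0,0,f0],read_moment(),read_clock())
E
```

```text
True [0.52797257 0.07392937 0.13413982] [0.52777032 0.07394323 0.13380908] [2.16256246 0.1356085  5.61193632] 20.6917
0.133 [0.52803437 0.07388945 0.13293132] [-0.57189076  0.71051668  7.5032444 ] [-0.03054884 -0.10603171  0.05734602] 21.3667
0.1315 [0.5281189  0.07387185 0.13151661] [-0.47759761 -0.05321462  7.08637313] [-0.01397906  0.10578753  0.05215831] 21.9667
0.1304 [0.52812973 0.07383896 0.1304518 ] [0.07644131 0.35640852 9.77457587] [ 0.00965344  0.20219494 -0.00623393] 22.525
```

```bash
python3 - <<'E'
from h import *
F=[];M=[]
for i in range(12): dwell(.05); F.append(read_wrist_force()); M.append(read_moment())
print(np.mean(F,0),np.std(F,0),np.mean(M,0),np.std(M,0),read_eef_pos(),read_width())
im,x,y,sl=inhand(); s,C=fixed("scene"); c=proj(C,[.528,.074,.07]).astype(int)
g=s[c[1]-35:c[1]+40,c[0]-40:c[0]+40]
cv2.imwrite("pics/fin.png",np.hstack([cv2.resize(im[:,160:480],(300,375)),cv2.resize(g,(400,375),interpolation=cv2.INTER_CUBIC)])); print(x,y,sl,read_clock())
E
```

```text
[-0.69271505  0.06750016  5.10536648] [0.54194812 0.57449237 0.37903251] [-0.02415867  0.21067697  0.00380368] [0.02172608 0.03115604 0.0246571 ] [0.52815484 0.07385211 0.13047261] 0.027168313434301716
0.059912697173679134 0.0005930049513967304 -0.025177887246852965 23.225
```

View pics/fin.png

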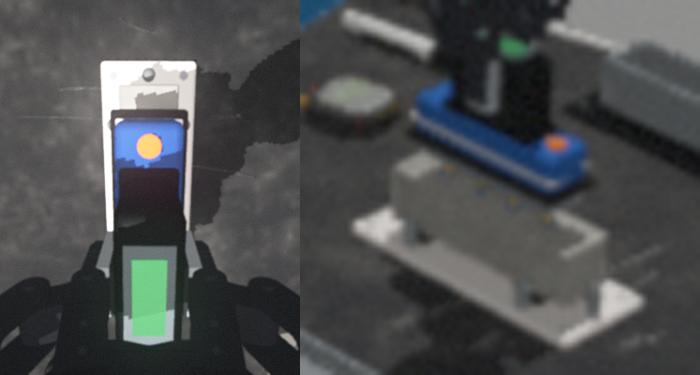

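The final view shows the pins sitting on the dots and the housing parallel to the prism. The total push is about 8.8 N, which matches roughly 4.8 mm of travel. The residual moment means I should check whether the probe has tilted in the hand.

```bash
python3 - <<'E'
from h import *
def meas(im):
    H,S,V=cv2.split(cv2.cvtColor(im,cv2.COLOR_BGR2HSV)); o=max(blobs((H<18)&(S>120)&(V>120)&(np.arange(640)>280)&(np.arange(640)<360),50),key=lambda t:t[1][4])
    g=max(blobs((H>50)&(H<80)&(S>80),100),key=lambda t:t[1][4])
    b=(H>100)&(H<130)&(S>100); r=int(o[0][1]); xs=np.nonzero(b[r,270:370])[0]
    return o[0].round(2),o[1][4],g[0].round(2),g[1],xs.min()+270,xs.max()+270
for n in("w7","w8"): print(n,meas(cv2.imread(f"pics/{n}.png")))
im,C=wrist(); print("now",meas(im)); print(np.round(read_tool_rot(),4),read_eef_pos())
s,Cs=fixed("scene")
# side view: housing lower/upper edges, pin rows
H,S,V=cv2.split(cv2.cvtColor(s,cv2.COLOR_BGR2HSV)); c=proj(Cs,[.528,.074,.09]).astype(int)
o=[b for b in blobs((H<18)&(S>120)&(V>100),4) if np.linalg.norm(b[0]-c)<40]
T=down(-.1844+np.pi); print("orange",[b[0].round(1) for b in o],"expect",proj(Cs,np.array([.5282,.0739,.116])+T[:,0]*.0525).round(1), "pix/10mm z",proj(Cs,[.5,.07,.1])-proj(Cs,[.5,.07,.11]))
E
```

```text
Traceback (most recent call last):
ValueError: max() iterable argument is empty
```

```bash
python3 - <<'E'
from h import *
def meas(im):
    H,S,V=cv2.split(cv2.cvtColor(im,cv2.COLOR_BGR2HSV)); o=max(blobs((H<30)&(S>120)&(V>120)&(np.arange(640)>280)&(np.arange(640)<360),30),key=lambda t:t[1][4])
    g=max(blobs((H>50)&(H<80)&(S>80),100),key=lambda t:t[1][4])
    return o[0].round(2),o[1],g[0].round(2),g[1]
for n in("w7","w8"): print(n,meas(cv2.imread(f"pics/{n}.png")))
im,C=wrist(); print("now",meas(im)); print(np.round(read_tool_rot(),4),read_eef_pos())
s,Cs=fixed("scene")
H,S,V=cv2.split(cv2.cvtColor(s,cv2.COLOR_BGR2HSV)); c=proj(Cs,[.528,.074,.09]).astype(int)
o=[b for b in blobs((H<30)&(S>120)&(V>100),4) if np.linalg.norm(b[0]-c)<40]
T=down(-.1844+np.pi); print("orange",[b[0].round(1) for b in o],"expect",proj(Cs,np.array([.5282,.0739,.116])+T[:,0]*.0525).round(1), "pix/10mm z",proj(Cs,[.5,.07,.1])-proj(Cs,[.5,.07,.11]))
E
```

```text
w7 (array([319.16, 155.12]), array([308, 143,  23,  25, 468], dtype=int32), array([318.83, 316.12]), array([ 300,  276,   39,   82, 2939], dtype=int32))
w8 (array([319.07, 155.43]), array([308, 143,  23,  25, 455], dtype=int32), array([318.68, 316.12]), array([ 300,  276,   39,   82, 2941], dtype=int32))
now (array([319.38, 155.36]), array([308, 144,  24,  24, 458], dtype=int32), array([318.66, 316.14]), array([ 300,  277,   39,   81, 2938], dtype=int32))
[[-9.830e-01  1.834e-01 -2.000e-04]
 [ 1.834e-01  9.830e-01 -0.000e+00]
 [ 2.000e-04 -1.000e-04 -1.000e+00]] [0.5281519  0.07384883 0.1304671 ]
orange [array([383. , 165.2])] expect [384.9 165.7] pix/10mm z [-0.12646283  2.72088054]
```

```bash
python3 -c "
from cell import *
print(read_wrist_force(),read_clock()); print(sign_off())"
```

```text
[-1.60489555  0.00913702  5.67702073] 23.325
the job is handed in; nothing more can be done
None
```

The job is handed in at about 23 s on the robot clock. The marked prism lies flat on the support and has been released. The probe is held upright with its pins on the four dots, pressed in about 5 mm (half way) going by the arm height and the roughly 9 N push; the pin travel itself could not be read directly.

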